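Click roller carriages into a sash rail

ROBOT

A 6-joint arm with a two-finger parallel gripper is mounted at the origin on the work surface. World frame = base frame: x ahead of the robot, y to its left, z up, the work surface at z = 0. Lengths are in m, angles in rad, forces in N, time in s.
With the tool pointing down it reaches from about 0.4 to 0.825 m from the base axis. Payload 7 kg.
Tool frame: the origin (TCP) lies midway between the tips of the shut fingers; the grasp point (between the pads) lies 19 mm behind it; z points along the fingers, y is the line along which they close (so a half turn about z gives the same grasp; the last joint's range is limited). The gripper opens to 88 mm and grips with 3 to 60 N. Pads are 19 mm wide; open, the fingers measure 130 mm over their backs; the gripper's body (78 mm by 193 mm) begins 47 mm behind the grasp point.
Start: joints at [-0.999, 0.359, 0.012, 0, -1.224, -0.288], TCP at [0.189, -0.648, 0.227] pointing down, gripper open.
Joint ranges: [-3.07, 3.07], [-1.43, 2.12], [-1.02, 1.25], [-3.03, 1.67], [-3.05, -0], [-3.03, 3.03]. Speed limits (rad/s): [2.39, 2.39, 3.01, 3.14, 3.14, 3.14].

INTERFACE

Orientations are given as [roll, pitch, yaw] about the fixed x, y, z axes, in that order (R = Rz(yaw) Ry(pitch) Rx(roll)).
In Python, from station import arm gives the robot as it stands.
- The arm moves only by the tool servo_tool, never from a script. Its argument "deltas" is a list of rows, each a list of 7 numbers: the closure, from -1 (fully open) to 1 (shut), then the shift along the tool's x, y, z in mm, then the turn, a rotation vector about the tool's x, y, z in degrees. In form: [[gripper, x, y, z, ax, ay, az], ...]. A call has 1 to 20 rows; each row shifts and turns the commanded pose from where the row before left it, along the tool's axes as they then stand; what a row does not reach is not made up. A row lasts 1/12 s, in which the tool goes at most 41.7 mm and 7.16 degrees, less where a joint would pass 70% of its speed; a pose out of reach is approached as far as the arm can. A call is refused whole if a number of a shift passes 41.7 or a number of a turn 7.16, either way. A call with a gripper value outside its range is refused whole. The fingers move at their own pace and stop on an object; "squeeze" is the grip in N (left out, the last holds). Time passes only in rows, so rows that do not move let the fingers close. It gives the time, the measured TCP pose, the force, the opening and the grip force at its end, in the units of the state.
- arm.get_state(): the state, without advancing time (a new reading comes with each control period).
- arm.grab_frame(name): name is "scene" or "top"; returns a dict with "color" (400x640x3 uint8, red, green, blue), "K" (3x3 intrinsics, pixels), "distortion" ([k1, k2, p1, p2, k3] as OpenCV has them; the pictures are not rectified), "position" and "orientation" of the camera in the world. Camera axes: x right, y down, z forward; pixel columns grow to the right and rows downward; lengths in m; the calibration is good to about 2 mm. A picture is of the moment at which its call begins. There is no depth.
- arm.job_done(): hands the job in; it is judged then, once.
Trained networks look in a picture, given as the dict that the camera call returned (one of the last four; its "shot" number tells which), for a name from the list of things; names that differ only in an ending like _2 or _b are one class to them, and where a whole thing is asked for, a point or a joint stands for the part that bears it (a point fixed in the world has none). Each returns a list of dicts, best first, with "conf" (0 to 1); they miss things now and then, are a little off and sometimes report something else, mostly with a low value. They report only what shows in the picture. A call takes as long as a camera call.
- arm.recognise(query, picture): "at" ([x, y, z] in m, in the coordinates of the camera as it stood for that picture, good to about 4 mm: the middle of the surface that is visible of it).
The state is a dict: "t": time; "q": joint angles; "qd": joint speeds; "joint_efforts": joint torques, N m; "eef_pos": TCP position; "ee_rot": TCP orientation; "force": force on the tool from outside, world axes, zero at the start; "moment": the same for the moment, N m; "width": finger opening in m; "gripper_force": force on a finger pad.
Only numpy, scipy, OpenCV 4.12 (cv2) and the standard library are available. Lean on these libraries where they do the work, as an engineer would, in place of code of your own. Each camera call takes 0.05 s, during which the arm holds its last target. There are 200 camera calls.

TASK

Pull open the drawer of the low steel unit, take out every roller carriage that is in it and snap each one into a free bay of the aluminium sash rail, wheel up: press it straight down until it clicks fully home, then stop pushing rather than leaning on it. Finish with the drawer pushed fully shut, and leave the roll of tape and the screwdriver alone.

Things in the scene. Friction and masses are not known exactly. Their poses are not given: they have to be found in the camera images.
- drawer (a joint): The one drawer of the low steel unit: 0 shut, grows as it is pulled out (m), stop at 0.15. Needs some 2 to 4 N; it stays where it is left.
- drawer_handle (a point): Middle of the drawer's bar handle: round bar 10 thick, 100 long along y, 50 out (-x) from the drawer front, 56 above the bench. x points into the unit; the drawer opens along -x. Drawer front 332 wide, top edge 78 above the bench. Inside: floor 12 above the bench, four compartments side by side along y, 80 pitch, 122 deep; side walls, dividers, back only 8 high.
- unit_front (a point): Middle of the top front edge of the fixed drawer unit (348 wide, 212 deep behind this point, top 86 above the bench, nothing on it). x points into the unit. The front of the shut drawer lies in this plane.
- carriage1_center (a point): Roller carriage 1: black housing 43 long (x) x 30 wide (y) x 46 high, white wheel (32 across, 10 wide) standing out of its top, 60 high in all, 100 g; grip it across the 30 mm. A round bead 6 thick runs across each end face, 16 above the underside: 53 long over the beads. Point: its centre, 30 above the underside; z up, x lengthwise (either way round is right). Any carriage may be absent.
- carriage2_center (a point): Roller carriage 2, same as carriage 1, point at its centre 30 above the underside. All start standing upright, wheel up, lengthwise along the drawer's slide, each in its own compartment of the drawer.
- carriage3_center (a point): Roller carriage 3, same as carriage 1, point at its centre 30 above the underside.
- carriage4_center (a point): Roller carriage 4, same as carriage 1, point at its centre 30 above the underside.
- bay1 (a point): Bay 1 of 4 of the fixed aluminium sash rail (345 long, 50 wide, channel open to the top, bays at 80 pitch): centre of the bay on the channel floor, 20 above the bench; x along the rail, z up. A seated carriage stands on this floor, lengthwise along the rail, its centre point 30 above this point. Channel 42 wide inside, lips 5 high above its floor.
- bay2 (a point): Bay 2, point as for bay 1. At each end of a bay (23 to 35 from its centre) stands a sprung dark steel clip, 24 wide, 31 high above the floor, with a sloping lead-in that catches a carriage up to 4 off along the rail; 5 off across it is allowed. A carriage set in loosely rests on the slopes, its underside about 10 above the floor.
- bay3 (a point): Bay 3, point as for bay 1. Pressed straight down, a carriage resists from about 10 above the floor up to a peak of about 12 to 18 N some 3 to 6 above it; then the beads snap under the clips and it drops home and is held. The floor under it is rigid; pushing on beyond the click with over some 50 N breaks the carriage.
- bay4 (a point): Bay 4, point as for bay 1.
- tape: Bystander: roll of masking tape lying flat, 100 across, 25 high; origin at the underside.
- driver: Bystander: screwdriver lying on the bench.

How it is judged:
By the outcome, as a careful person would: the job done as asked, in the order asked, and still so for the second after the job is handed in, with the robot touching nothing.
Of carriage1, carriage2, carriage3, carriage4 only 3 to 4 are there at a start; the rules pass over those that are not, and their reading is None.
At some moment in a run one of carriage1, carriage2, carriage3, carriage4 may be knocked a few centimetres aside while the robot is not near it.
It also fails if it takes over 210 s, if anything falls off the work surface, if the arm or the gripper's body presses on something with over 40 N, if the wrist force passes 120 N, or if a joint passes its speed limit or range.

## Working session

There is one attempt and no reset: what is moved stays moved. The work goes in short steps, Python scripts to look and compute and a tool call to move; the robot and the scene stay as the last step left them, time stands still between calls to the robot, and variables do not carry over. Pictures are saved under pics/ and viewed, at most 14 in all, crops included, and the job is handed in when it is done.

Besides the shell and the picture viewer there is one more tool, called after "Call:" as name([rows], argument=value, ...), one row to a line, values as JSON. servo_tool: Moves the arm, as the interface text tells. Its arguments: {"type":"object","properties":{"deltas":{"type":"array","items":{"type":"array","items":{"type":"number"}}},"squeeze":{"type":"number"}},"required":["deltas"]}

```bash
mkdir -p pics; ls; cat > h.py <<'E'
import numpy as np, cv2
from scipy.spatial.transform import Rotation as R
from station import arm
def cam(f):
    o=np.array(f["orientation"],float)
    Rm=o if o.shape==(3,3) else (R.from_euler('xyz',o).as_matrix() if o.size==3 else R.from_quat(o).as_matrix())
    return Rm,np.array(f["position"])
def w(f,at):
    Rm,p=cam(f); return Rm@np.array(at)+p
def pix(f,uv,z):
    Rm,p=cam(f)
    n=cv2.undistortPoints(np.array([[uv]],float),np.array(f["K"]),np.array(f["distortion"]))[0,0]
    d=Rm@np.array([n[0],n[1],1]); return p+d*(z-p[2])/d[2]
def proj(f,P):
    Rm,p=cam(f); c=Rm.T@(np.array(P)-p)
    return cv2.projectPoints(c.reshape(1,3),np.zeros(3),np.zeros(3),np.array(f["K"]),np.array(f["distortion"]))[0].ravel()
def save(f,n): cv2.imwrite(f"pics/{n}.png",f["color"][:,:,::-1])
E
python3 - <<'E'
from h import *
np.set_printoptions(precision=4,suppress=True)
print(arm.get_state())
for c in("scene","top"):
    f=arm.grab_frame(c); save(f,c+"0"); print(c,f["position"],f["orientation"])
    for q in("drawer_handle","unit_front","carriage1_center","bay1","tape","driver"):
        try:
            for r in arm.recognise(q,f): print(q,round(r["conf"],2),w(f,r["at"]))
        except Exception as e: print(q,e)
E
```

```text
pics
{'t': 0.0, 'q': array([-0.9989,  0.3594,  0.0111, -0.0003, -1.2241, -0.2881]), 'qd': array([ 0.0005,  0.    ,  0.0006,  0.0006, -0.0001,  0.0009]), 'joint_efforts': array([ -0.0001, -58.2721,  29.3061,   6.9972,   0.007 ,  -0.0001]), 'eef_pos': array([ 0.1889, -0.6476,  0.2257]), 'ee_rot': array([ 3.14  , -0.0001, -2.8579]), 'force': array([ 0.2291,  0.0367, -1.0912]), 'moment': array([-0.0681,  0.0339, -0.0187]), 'gripper_force': 0.0, 'width': 0.08735142794122873}
scene [1.0245 0.7537 1.1747] [-2.4822 -0.0082  2.6535]
drawer_handle 0.63 [ 0.4814 -0.4977  0.0168]
drawer_handle 0.52 [ 0.6121 -0.1836  0.058 ]
unit_front 0.65 [ 0.7338 -0.169   0.0822]
bay1 0.94 [0.5372 0.2295 0.0184]
bay1 0.38 [ 0.6091 -0.1835  0.058 ]
tape 0.88 [ 0.4796 -0.4995  0.019 ]
tape 0.37 [ 0.7342 -0.1698  0.0874]
driver 0.77 [0.447  0.4779 0.023 ]
top [ 0.3295 -0.0111  1.8413] [-2.987   0.008  -1.5587]
drawer_handle 0.86 [ 0.6159 -0.2118  0.0598]
drawer_handle 0.66 [0.5217 0.1978 0.0224]
unit_front 0.88 [ 0.7158 -0.2182  0.0841]
unit_front 0.34 [0.523  0.2038 0.0179]
bay1 0.96 [0.5205 0.2021 0.0183]
tape 0.61 [ 0.4803 -0.5105  0.0284]
driver 0.66 [0.4379 0.4752 0.0186]
```

View pics/scene0.png

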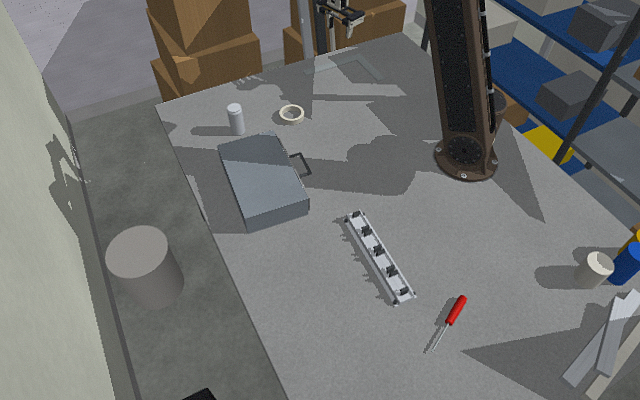

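View pics/top0.png

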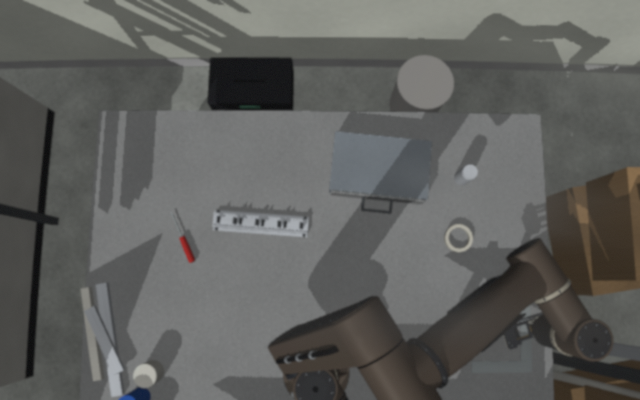

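The scene view shows the unit, with its handle at about (300,163), and the rail running (350,213)-(410,300). In the top view the unit's front edge runs (330,193)-(431,202), the handle is at (377,205) and the rail runs (215,220)-(310,225). Next I'll enlarge both.

```bash
python3 - <<'E'
from h import *
f=arm.grab_frame("top")
c=f["color"][:,:,::-1]
a=cv2.resize(c[180:250,200:320],(800,467),interpolation=cv2.INTER_CUBIC); cv2.imwrite("pics/rail.png",a)
a=cv2.resize(c[125:220,325:440],(690,570),interpolation=cv2.INTER_CUBIC); cv2.imwrite("pics/unit.png",a)
E
```

```text
(no output)
```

View pics/rail.png

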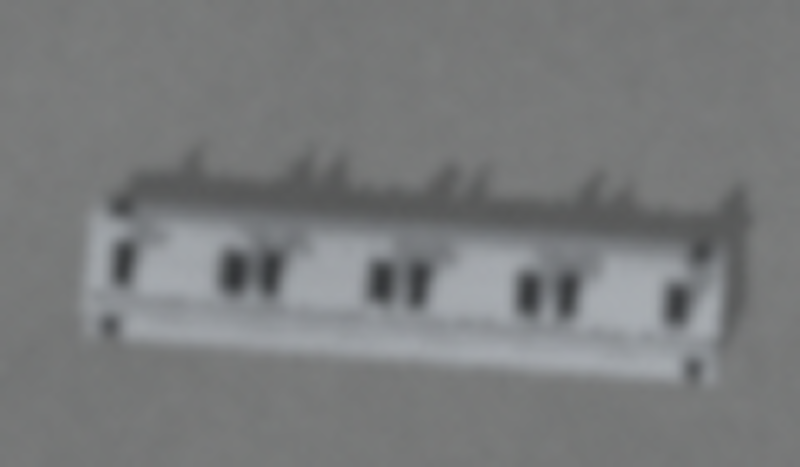

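View pics/unit.png

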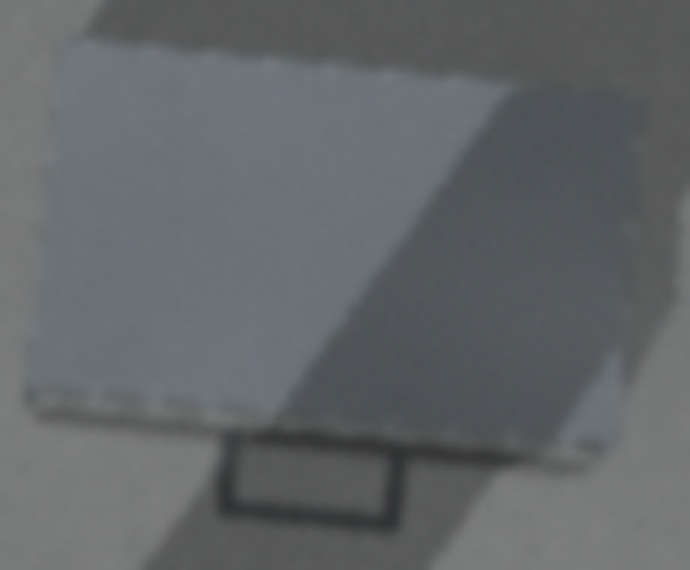

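The rail crop shows all four bays empty, with clip pairs at about x = 123/235, 270/383, 419/530 and 568/677, y = 263→305. In the unit crop the top's corners are about (65,40), (640,95), (30,390) and (612,440), and the handle bar runs (222,515)-(395,525).

```bash
python3 - <<'E'
from h import *
np.set_printoptions(precision=4,suppress=True)
f=arm.grab_frame("top")
U=lambda p,z:pix(f,(325+p[0]/6-.4,125+p[1]/6-.4),z)
Rr=lambda p,z:pix(f,(200+p[0]/6.667-.4,180+p[1]/6.667-.4),z)
bl,br,fl,fr=[U(p,.086)for p in((65,40),(640,95),(30,390),(612,440))]
print("unit",bl,br,fl,fr,"w",np.linalg.norm(fl-fr),np.linalg.norm(bl-br),"d",np.linalg.norm(bl-fl),np.linalg.norm(br-fr))
for a,b in((fr,fl),(br,bl)):d=b-a;print("yaw from y",np.degrees(np.arctan2(-d[0],d[1])))
h1,h2=U((228,515),.056),U((391,525),.056);print("handle",h1,h2,(h1+h2)/2,np.linalg.norm(h1-h2))
P=[(123,263),(235,272),(270,273),(383,283),(419,285),(530,295),(568,297),(677,305)]
W=np.array([Rr(p,.047)for p in P]);print("rail",W)
c=(W[0::2]+W[1::2])/2;print(c,np.linalg.norm(np.diff(c,axis=0),axis=1));d=c[0]-c[3];print(np.degrees(np.arctan2(d[1],d[0])),c.mean(0))
co=[Rr(p,z) for p,z in(((120,203),.025),((700,252),.025),((108,325),.0),((693,370),.0))];print("corners",co)
for i in range(1,5):
  for q in("scene","top"):pass
  g=arm.grab_frame("scene")
print("scene proj bays",[proj(g,[*p[:2],.02]) for p in c],"handle",proj(g,(h1+h2)/2),"fl",proj(g,fl),proj(g,fr))
c2=cv2.resize(g["color"][125:315,210:420,::-1],(800,724-124),interpolation=cv2.INTER_CUBIC);cv2.imwrite("pics/s1.png",c2)
E
```

```text
unit [ 0.8491 -0.0615  0.086 ] [ 0.8197 -0.4045  0.086 ] [ 0.6372 -0.0423  0.086 ] [ 0.6113 -0.3827  0.086 ] w 0.34141727954642653 0.3442111888073811 d 0.21284891789313504 0.2094864996839667
yaw from y -4.34407327531391
yaw from y -4.913847003891944
handle [ 0.5688 -0.1603  0.056 ] [ 0.5638 -0.2567  0.056 ] [ 0.5663 -0.2085  0.056 ] 0.09651898640118886
rail [[0.5331 0.3541 0.047 ]
 [0.5291 0.2936 0.047 ]
 [0.5288 0.2748 0.047 ]
 [0.5241 0.214  0.047 ]
 [0.5233 0.1948 0.047 ]
 [0.5186 0.1353 0.047 ]
 [0.5178 0.1151 0.047 ]
 [0.5142 0.0569 0.047 ]]
[[0.5311 0.3239 0.047 ]
 [0.5264 0.2444 0.047 ]
 [0.521  0.165  0.047 ]
 [0.516  0.086  0.047 ]] [0.0796 0.0796 0.0792]
86.3727714640738 [0.5236 0.2048 0.047 ]
corners [array([0.5684, 0.3616, 0.025 ]), array([0.5454, 0.0458, 0.025 ]), array([0.5042, 0.3706, 0.    ]), array([0.4836, 0.0494, 0.    ])]
scene proj bays [array([396.8121, 282.7457]), array([383.523 , 261.4944]), array([371.2597, 241.4476]), array([359.6345, 222.7345])] handle [304.7022 161.5885] fl [308.0598 196.0908] [272.0263 129.2491]
```

View pics/s1.png

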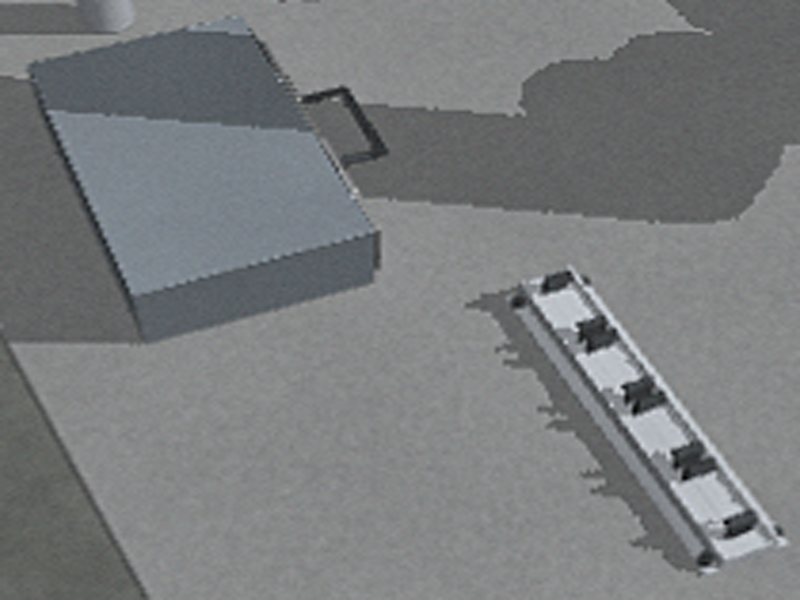

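```bash
python3 - <<'E'
from h import *
np.set_printoptions(precision=4,suppress=True)
g=arm.grab_frame("scene");f=arm.grab_frame("top")
S=lambda p,z:pix(g,(210+p[0]/3.81-.4,125+p[1]/3.158-.4),z)
Rr=lambda p,z:pix(f,(200+p[0]/6.667-.4,180+p[1]/6.667-.4),z)
fl,fr=S((378,232),.086),S((243,17),.086);print("front",fl,fr,(fl+fr)/2,np.linalg.norm(fl-fr))
h=[S(p,.056)for p in((343,90),(384,154))];print("handle",h,sum(h)/2)
c=[S(p,.025)for p in((520,284),(573,266),(785,541),(712,568))];print("rail",c,sum(c)/4)
c=[Rr(p,.025)for p in((95,207),(730,245),(720,345),(85,300))];print("railtop",c,sum(c)/4)
print("clips scene",[S(p,.051) for p in((556,277),(736,519))])
E
```

```text
front [ 0.6387 -0.0339  0.086 ] [ 0.6085 -0.3768  0.086 ] [ 0.6236 -0.2054  0.086 ] 0.3442112443360648
handle [array([ 0.5637, -0.2541,  0.056 ]), array([ 0.5739, -0.1499,  0.056 ])] [ 0.5688 -0.202   0.056 ]
rail [array([0.5405, 0.04  , 0.025 ]), array([0.4879, 0.0409, 0.025 ]), array([0.5088, 0.3868, 0.025 ]), array([0.5728, 0.383 , 0.025 ])] [0.5275 0.2127 0.025 ]
railtop [array([0.5661, 0.3752, 0.025 ]), array([0.5493, 0.0297, 0.025 ]), array([0.4952, 0.0343, 0.025 ]), array([0.5152, 0.3785, 0.025 ])] [0.5314 0.2044 0.025 ]
clips scene [array([0.5201, 0.0625, 0.051 ]), array([0.5403, 0.3599, 0.051 ])]
```

Call:
servo_tool([
  [0.2,0,0,0,0,0,-6.9],
  [0.2,0,0,0,0,0,-6.9],
  [0.2,0,0,0,0,0,-6.9],
  [0.2,0,0,0,0,0,-6.9],
  [0.2,0,0,0,0,0,-6.9],
  [0.2,0,0,0,0,0,-6.9],
  [0.2,0,0,0,0,0,-6.9],
  [0.2,0,0,0,0,0,-6.9],
  [0.2,0,0,0,0,0,-6.9],
  [0.2,0,0,0,0,0,-6.9],
])

```text
t: 1.93
eef_pos: [0.189, -0.648, 0.2266]
ee_rot: [3.142, -0.0, -1.648]
force: [1.0, 0.5, 0.3]
width: 0.0353
gripper_force: 0.0
```

Call:
servo_tool([
  [0.2,-31.6,-22.9,0,0,0,0],
  [0.2,-31.6,-22.9,0,0,0,0],
  [0.2,-31.6,-22.9,0,0,0,0],
  [0.2,-31.6,-22.9,0,0,0,0],
  [0.2,-31.6,-22.9,0,0,0,0],
  [0.2,-31.6,-22.9,0,0,0,0],
  [0.2,-31.6,-22.9,0,0,0,0],
  [0.2,-31.6,-22.9,0,0,0,0],
  [0.2,-31.6,-22.9,0,0,0,0],
  [0.2,-31.6,-22.9,0,0,0,0],
  [0.2,-31.6,-22.9,0,0,0,0],
  [0.2,-31.6,-22.9,0,0,0,0],
  [0.2,-31.6,-22.9,0,0,0,0],
  [0.2,-31.6,-22.9,0,0,0,0],
  [0.2,-31.6,-22.9,0,0,0,0],
  [0.2,0,0,0,0,0,0],
  [0.2,0,0,0,0,0,0],
])

```text
t: 3.35
eef_pos: [0.5716, -0.2022, 0.2261]
ee_rot: [3.141, 0.0, -1.65]
force: [-0.3, -0.9, -0.9]
width: 0.0348
gripper_force: 0.0
```

```bash
cat >> h.py <<'E'
def to(x,y,z,yawdeg,s=None):
    """tool-axis turn needed, then shift (mm) after the turn, to reach TCP pose"""
    s=s or arm.get_state(); p=np.array(s["eef_pos"]); ro=s["ee_rot"]
    dyaw=(yawdeg-np.degrees(ro[2])+180)%360-180
    T=R.from_euler('xyz',[np.pi,0,np.radians(yawdeg)]).as_matrix()
    print("at",np.round(p,4),"rot",np.round(np.degrees(ro),2),"| az",round(-dyaw,2),"shift mm",np.round(T.T@(np.array([x,y,z])-p)*1e3,1))
E
python3 - <<'E'
from h import *
s=arm.get_state();print(s["t"],s["q"],s["width"],s["force"])
to(.57,-.2045,.037,-94.7)
E
```

```text
3.35 [-1.81751820e-02  2.47308391e-01 -1.46591120e-01 -4.51184449e-05
 -1.17741960e+00 -6.14125849e-02] 0.034794004002738355 [-0.2812195  -0.87828459 -0.8828031 ]
at [ 0.5716 -0.2022  0.2261] rot [179.97   0.   -94.56] | az 0.14 shift mm [  2.4   1.4 189.1]
```

Call:
servo_tool([
  [0.2,2.4,1.5,20,0,0,0],
  [0.2,0,0,20,0,0,0],
  [0.2,0,0,20,0,0,0],
  [0.2,0,0,20,0,0,0],
  [0.2,0,0,20,0,0,0],
  [0.2,0,0,14,0,0,0],
  [0.2,0,0,14,0,0,0],
  [0.2,0,0,14,0,0,0],
  [0.2,0,0,14,0,0,0],
  [0.2,0,0,14,0,0,0],
  [0.2,0,0,14,0,0,0],
  [0.2,0,0,0,0,0,0],
])

```text
t: 4.35
eef_pos: [0.5663, -0.207, 0.0401]
ee_rot: [3.137, 0.0, -1.655]
force: [-0.8, -0.5, -0.0]
width: 0.0351
gripper_force: 0.0
```

Call:
servo_tool([
  [1,0,0,0,0,0,0],
  [1,0,0,0,0,0,0],
  [1,0,0,0,0,0,0],
  [1,0,0,0,0,0,0],
  [1,0,0,0,0,0,0],
  [1,0,0,0,0,0,0],
], squeeze=20)

```text
t: 4.85
eef_pos: [0.5689, -0.2064, 0.0434]
ee_rot: [-3.141, -0.0, -1.653]
force: [-2.3, -0.0, 5.1]
width: 0.0093
gripper_force: 20.0
```

Call:
servo_tool([
  [1,0,6,0,0,0,0],
  [1,0,10,0,0,0,0],
  [1,0,12,0,0,0,0],
  [1,0,12,0,0,0,0],
  [1,0,12,0,0,0,0],
  [1,0,12,0,0,0,0],
  [1,0,12,0,0,0,0],
  [1,0,12,0,0,0,0],
  [1,0,12,0,0,0,0],
  [1,0,12,0,0,0,0],
  [1,0,12,0,0,0,0],
  [1,0,12,0,0,0,0],
  [1,0,8,0,0,0,0],
  [1,0,3,0,0,0,0],
  [1,0,0,0,0,0,0],
  [1,0,0,0,0,0,0],
])

```text
t: 6.18
eef_pos: [0.4237, -0.1931, 0.0433]
ee_rot: [-3.137, 0.001, -1.653]
force: [2.5, 9.1, 5.4]
width: 0.009
gripper_force: 20.0
```

Call:
servo_tool([
  [0.2,0,0,0,0,0,0],
  [0.2,0,0,0,0,0,0],
  [0.2,0,0,0,0,0,0],
  [0.2,0,0,-20,0,0,0],
  [0.2,0,0,-25,0,0,0],
  [0.2,0,0,-35,0,0,0],
  [0.2,0,0,-35,0,0,0],
  [0.2,0,0,-35,0,0,0],
  [0.2,0,0,-35,0,0,0],
])

```text
t: 6.93
eef_pos: [0.4212, -0.1942, 0.229]
ee_rot: [3.141, 0.0, -1.654]
force: [1.0, 0.4, -0.8]
width: 0.0353
gripper_force: 0.0
```

Call:
servo_tool([
  [0.2,-38,0,0,0,0,0],
  [0.2,-38,0,0,0,0,0],
  [0.2,-38,0,0,0,0,0],
  [0.2,-38,0,0,0,0,0],
  [0.2,-38,0,0,0,0,0],
  [0.2,-38,0,0,0,0,0],
  [0.2,-38,0,0,0,0,0],
  [0.2,-38,0,0,0,0,0],
  [0.2,-38,0,0,0,0,0],
  [0.2,-38,0,0,0,0,0],
  [0.2,-38,0,0,0,0,0],
  [0.2,0,0,0,0,0,0],
])

```text
t: 7.93
eef_pos: [0.4573, 0.2272, 0.2268]
ee_rot: [-3.142, -0.0, -1.65]
force: [0.8, 0.4, 0.8]
width: 0.0351
gripper_force: 0.0
```

```bash
python3 - <<'E'
from h import *
np.set_printoptions(precision=4,suppress=True)
ax=np.array([np.cos(np.radians(-4.7)),np.sin(np.radians(-4.7))]);ay=np.array([-ax[1],ax[0]])
print(arm.get_state()["eef_pos"])
for c in("top","scene"):
    f=arm.grab_frame(c)
    for r in arm.recognise("carriage1_center",f):
        p=w(f,r["at"]); d=p[:2]-np.array([.424,-.193]); print(c,round(r["conf"],2),p,"drawer xy",d@ax,d@ay,"px",proj(f,p))
    if c=="top": a=cv2.resize(f["color"][125:260,310:450,::-1],(600,579),interpolation=cv2.INTER_CUBIC)
    else: b=cv2.resize(f["color"][90:250,215:365,::-1],(540,576),interpolation=cv2.INTER_CUBIC)
cv2.imwrite("pics/d_top.png",a);cv2.imwrite("pics/d_sc.png",b)
E
```

```text
[0.4573 0.2272 0.2268]
scene 0.45 [ 0.5272 -0.3115  0.0494] drawer xy 0.11252653032292548 -0.10963845874632926 px [301.6773 141.1798]
```

View pics/d_top.png

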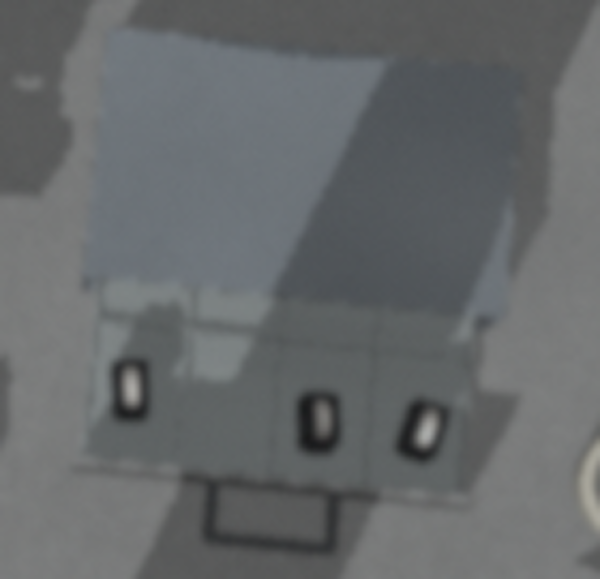

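View pics/d_sc.png

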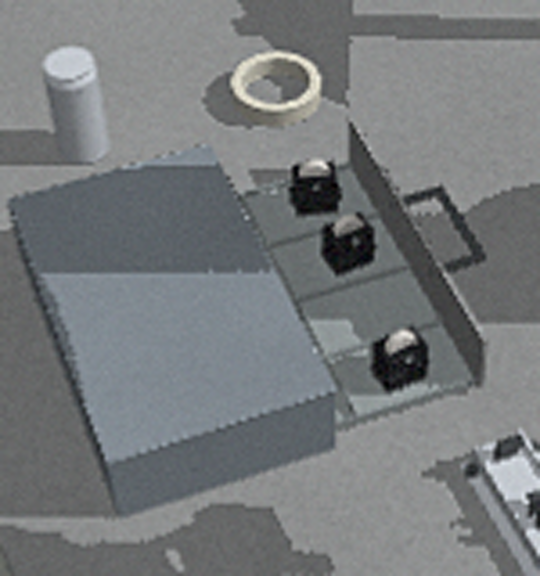

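```bash
python3 - <<'E'
from h import *
np.set_printoptions(precision=4,suppress=True)
f=arm.grab_frame("top");g=arm.grab_frame("scene")
T=lambda p,z:pix(f,(310+p[0]/4.286-.4,125+p[1]/4.289-.4),z)[:2]
S=lambda p,z:pix(g,(215+p[0]/3.6-.4,90+p[1]/3.6-.4),z)[:2]
for a,h,b in(((131,386),(131,389),(402,342)),((320,415),(320,421),(350,226)),((428,428),(424,430),(316,168))):
    print("top wheel",T(a,.066),"top housing",T(h,.054),"scene wheel",S(b,.066))
print("handle top",(T((208,541),.056)+T((332,549),.056))/2,"scene",(S((442,188),.056)+S((484,260),.056))/2)
a,b=T((440,405),.058),T((410,455),.058)
print("axis C3",np.degrees(np.arctan2(*(a-b)[::-1])))
E
```

```text
top wheel [ 0.5518 -0.0805] top housing [ 0.5508 -0.081 ] scene wheel [ 0.5541 -0.0727]
top wheel [ 0.5295 -0.2357] top housing [ 0.5259 -0.2371] scene wheel [ 0.5279 -0.2283]
top wheel [ 0.5197 -0.3244] top housing [ 0.5193 -0.3232] scene wheel [ 0.5208 -0.3177]
handle top [ 0.4234 -0.1953] scene [ 0.4225 -0.1889]
axis C3 -31.432196321798465
```

Three carriages show in the drawer. In the top crop they're at (131,388), (320,420) and (426,430), and the third is turned by about 25°. The second compartment from the left is empty. I'll start with the leftmost.

Call:
servo_tool([
  [-0.5,0,0,0,0,0,7],
  [-0.5,0,0,0,0,0,7],
  [-0.5,0,0,0,0,0,7],
  [-0.5,0,0,0,0,0,7],
  [-0.5,0,0,0,0,0,7],
  [-0.5,0,0,0,0,0,7],
  [-0.5,0,0,0,0,0,7],
  [-0.5,0,0,0,0,0,7],
  [-0.5,0,0,0,0,0,7],
  [-0.5,0,0,0,0,0,7],
  [-0.5,0,0,0,0,0,7],
  [-0.5,0,0,0,0,0,7],
  [-0.5,0,0,0,0,0,6],
  [-0.5,0,0,0,0,0,0],
])

```text
t: 9.4
eef_pos: [0.4569, 0.2213, 0.2278]
ee_rot: [3.141, 0.0, 3.053]
force: [-0.2, -0.4, 0.3]
width: 0.0658
gripper_force: 0.0
```

```bash
python3 - <<'E'
from h import *
to(.552,-.0767,.1,175.3)
E
```

```text
at [0.4569 0.2213 0.2278] rot [1.7998e+02 1.0000e-02 1.7490e+02] | az -0.4 shift mm [-119.2 -289.2  127.8]
```

Call:
servo_tool([
  [-0.5,-12,-29,0,0,0,-0.4],
  [-0.5,-12,-29,0,0,0,0],
  [-0.5,-12,-29,0,0,0,0],
  [-0.5,-12,-29,0,0,0,0],
  [-0.5,-12,-29,0,0,0,0],
  [-0.5,-12,-29,0,0,0,0],
  [-0.5,-12,-29,0,0,0,0],
  [-0.5,-12,-29,0,0,0,0],
  [-0.5,-12,-29,0,0,0,0],
  [-0.5,-12,-29,0,0,0,0],
  [-0.5,0,0,30,0,0,0],
  [-0.5,0,0,30,0,0,0],
  [-0.5,0,0,30,0,0,0],
  [-0.5,0,0,30,0,0,0],
  [-0.5,0,0,0,0,0,0],
  [-0.5,0,0,0,0,0,0],
])

```text
t: 10.73
eef_pos: [0.5532, -0.0767, 0.107]
ee_rot: [-3.14, -0.003, 3.068]
force: [0.4, 0.4, 0.4]
width: 0.0657
gripper_force: 0.0
```

```bash
python3 - <<'E'
from h import *
to(.552,-.0767,.028,175.3)
f=arm.grab_frame("scene")
cv2.imwrite("pics/g1.png",cv2.resize(f["color"][90:250,215:385,::-1],(612,576),interpolation=cv2.INTER_CUBIC))
E
```

```text
at [ 0.5532 -0.0767  0.107 ] rot [-179.93   -0.18  175.76] | az 0.46 shift mm [ 1.2 -0.1 79. ]
```

View pics/g1.png

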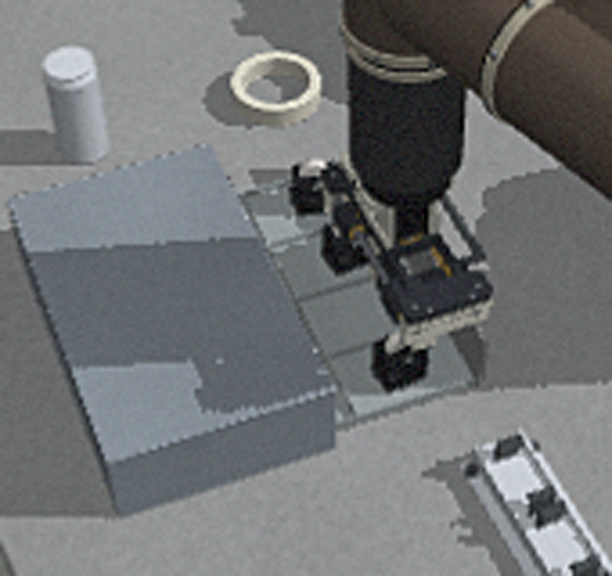

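The gripper hangs squarely over the leftmost carriage at about (400,360), so I'll go down and grip it.

Call:
servo_tool([
  [-0.5,1,0,14,0,0,0.4],
  [-0.5,0,0,14,0,0,0],
  [-0.5,0,0,14,0,0,0],
  [-0.5,0,0,14,0,0,0],
  [-0.5,0,0,12,0,0,0],
  [-0.5,0,0,10,0,0,0],
  [-0.5,0,0,0,0,0,0],
  [1,0,0,0,0,0,0],
  [1,0,0,0,0,0,0],
  [1,0,0,0,0,0,0],
  [1,0,0,0,0,0,0],
  [1,0,0,0,0,0,0],
  [1,0,0,0,0,0,0],
  [1,0,0,0,0,0,0],
  [1,0,0,0,0,0,0],
], squeeze=30)

```text
t: 12.03
eef_pos: [0.5534, -0.0759, 0.0299]
ee_rot: [-3.141, 0.0, 3.059]
force: [-1.1, -1.1, 5.0]
width: 0.0309
gripper_force: 28.9
```

Call:
servo_tool([
  [1,0,0,-10,0,0,0],
  [1,0,0,-20,0,0,0],
  [1,0,0,-30,0,0,0],
  [1,0,0,-35,0,0,0],
  [1,0,0,-35,0,0,0],
  [1,0,0,0,0,0,0],
], squeeze=45)

```text
t: 12.53
eef_pos: [0.5572, -0.0757, 0.1674]
ee_rot: [3.14, 0.011, 3.06]
force: [2.1, 0.5, -0.4]
width: 0.0304
gripper_force: 43.6
```

Call:
servo_tool([
  [1,0,0,0,0,0,-7],
  [1,0,0,0,0,0,-7],
  [1,0,0,0,0,0,-7],
  [1,0,0,0,0,0,-7],
  [1,0,0,0,0,0,-7],
  [1,0,0,0,0,0,-7],
  [1,0,0,0,0,0,-7],
  [1,0,0,0,0,0,-7],
  [1,0,0,0,0,0,-7],
  [1,0,0,0,0,0,-7],
  [1,0,0,0,0,0,-7],
  [1,0,0,0,0,0,-7],
  [1,0,0,0,0,0,-7],
  [1,0,0,0,0,0,0],
])

```text
t: 13.7
eef_pos: [0.5532, -0.0756, 0.1597]
ee_rot: [-3.142, 0.0, -1.63]
force: [0.5, -0.1, -1.0]
width: 0.0306
gripper_force: 43.6
```

```bash
python3 - <<'E'
from h import *
s=arm.get_state();print(s["q"],s["width"],s["force"])
for b in((.5342,.3278),(.5291,.2479)):to(*b,.085,-93.7)
E
```

```text
[ 2.14600367e-01  2.22238714e-01 -3.41669925e-01 -2.61817478e-04
 -1.00675695e+00 -2.74033035e-01] 0.03058092855276731 [ 0.54468676 -0.10577877 -0.96931098]
at [ 0.5532 -0.0756  0.1597] rot [-1.800e+02  1.000e-02 -9.341e+01] | az 0.29 shift mm [-401.4   45.    74.7]
at [ 0.5532 -0.0756  0.1597] rot [-1.800e+02  1.000e-02 -9.341e+01] | az 0.29 shift mm [-321.3   45.    74.7]
```

Call:
servo_tool([
  [1,-36.5,4.1,0,0,0,0.3],
  [1,-36.5,4.1,0,0,0,0],
  [1,-36.5,4.1,0,0,0,0],
  [1,-36.5,4.1,0,0,0,0],
  [1,-36.5,4.1,0,0,0,0],
  [1,-36.5,4.1,0,0,0,0],
  [1,-36.5,4.1,0,0,0,0],
  [1,-36.5,4.1,0,0,0,0],
  [1,-36.5,4.1,0,0,0,0],
  [1,-36.5,4.1,0,0,0,0],
  [1,-36.5,4.1,0,0,0,0],
  [1,0,0,0,0,0,0],
  [1,0,0,20,0,0,0],
  [1,0,0,25,0,0,0],
  [1,0,0,25,0,0,0],
  [1,0,0,0,0,0,0],
  [1,0,0,0,0,0,0],
])

```text
t: 15.12
eef_pos: [0.5358, 0.3272, 0.0887]
ee_rot: [3.14, -0.003, -1.644]
force: [0.1, 0.6, 0.1]
width: 0.0302
gripper_force: 43.6
```

```bash
python3 - <<'E'
from h import *
to(.5342,.3278,.085,-93.7)
f=arm.grab_frame("scene");g=arm.grab_frame("top")
for q in("carriage1_center","bay1"):
  for n,x in(("sc",f),("top",g)):
    for r in arm.recognise(q,x):print(n,q,round(r["conf"],2),np.round(w(x,r["at"]),4))
a=cv2.resize(f["color"][210:310,340:430,::-1],(400,444),interpolation=cv2.INTER_CUBIC)
b=cv2.resize(g["color"][190:250,200:280,::-1],(400,300),interpolation=cv2.INTER_CUBIC)
b=cv2.copyMakeBorder(b,0,144,0,0,cv2.BORDER_CONSTANT);cv2.imwrite("pics/p1.png",np.hstack([a,b]))
E
```

```text
at [0.5358 0.3272 0.0887] rot [ 1.7989e+02 -1.5000e-01 -9.4190e+01] | az -0.49 shift mm [-0.5  1.7  3.7]
sc carriage1_center 0.54 [ 0.5263 -0.3146  0.0499]
sc carriage1_center 0.19 [0.4448 0.4816 0.0212]
top carriage1_center 0.42 [ 0.5171 -0.3196  0.0566]
top carriage1_center 0.36 [0.5183 0.1749 0.0175]
sc bay1 0.74 [0.5349 0.1758 0.0175]
top bay1 0.78 [0.522  0.1783 0.0168]
```

View pics/p1.png

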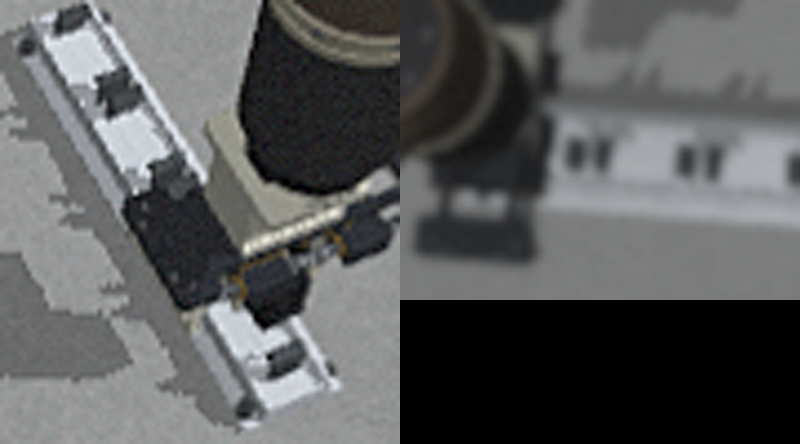

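```bash
python3 - <<'E'
from h import *
np.set_printoptions(precision=1,suppress=True)
f=arm.grab_frame("scene")
C=lambda P:(proj(f,P)-[340,210]+.4)*4.444
u=np.array([.0645,.9979]);v=np.array([.9979,-.0645]);t=np.array([.5358,.3272])
for n,l,c,z in(("bot+y-x",21.5,-15,.0707),("bot+y+x",21.5,15,.0707),("top+y-x",21.5,-15,.1167),("top+y+x",21.5,15,.1167),("bot-y+x",-21.5,15,.0707),("bead+x",26.5,12,.0867),("bead-x",26.5,-12,.0867)):
    print(n,C([*(t+u*l/1e3+v*c/1e3),z]))
for a in(.029,.035,.023,-.029): print("clip",a,C([*(np.array([.5342,.3278])+u*a),.051]))
for a in(.1725,-.1725):
  for b in(.025,-.025):print("rail corner",a,b,C([*(np.array([.5265,.208])+u*a+v*b),.025]))
big=cv2.resize(f["color"][255:310,370:430,::-1],(600,550),interpolation=cv2.INTER_CUBIC);cv2.imwrite("pics/p1b.png",big)
E
```

```text
bot+y-x [300.  313.5]
bot+y+x [259.4 330.8]
top+y-x [312.4 277.9]
top+y+x [270.6 295.6]
bot-y+x [225.8 276.4]
bead+x [271.4 323.5]
bead-x [304.3 309.5]
clip 0.029 [283.5 345.9]
clip 0.035 [288.3 353.6]
clip 0.023 [278.7 338.2]
clip -0.029 [238.4 273.5]
rail corner 0.1725 0.025 [262.1 409. ]
rail corner 0.1725 -0.025 [328.6 379.8]
rail corner -0.1725 0.025 [25.1 16.3]
rail corner -0.1725 -0.025 [85.4 -5.5]
```

View pics/p1b.png

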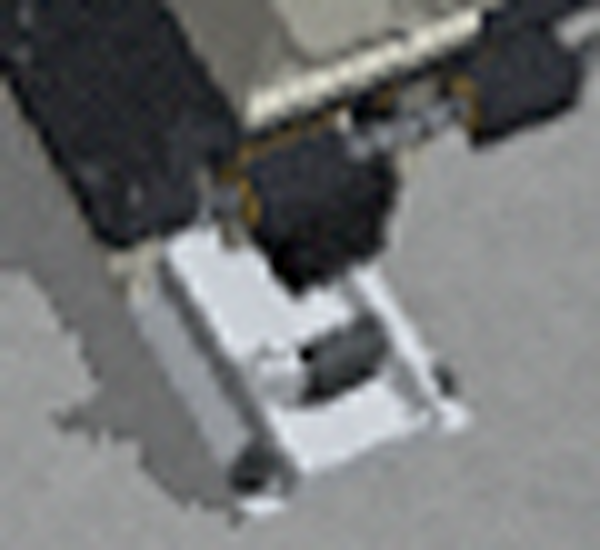

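Seen from the scene camera, the carriage's lower corner at (297,292) and the outer clip at (345,355) match my predictions to about 2 mm. I'll lower it and feel for contact.

Call:
servo_tool([
  [1,0,1.5,8,0,0,-0.5],
  [1,0,0,8,0,0,0],
  [1,0,0,8,0,0,0],
  [1,0,0,8,0,0,0],
  [1,0,0,3,0,0,0],
  [1,0,0,0,0,0,0],
  [1,0,0,0,0,0,0],
], squeeze=60)

```text
t: 16.05
eef_pos: [0.5349, 0.3279, 0.0541]
ee_rot: [3.141, -0.001, -1.632]
force: [-0.9, -0.7, -0.5]
width: 0.03
gripper_force: 58.2
```

Call:
servo_tool([
  [1,0,0,2,0,0,0],
  [1,0,0,2,0,0,0],
  [1,0,0,0,0,0,0],
])

```text
t: 16.3
eef_pos: [0.5349, 0.328, 0.0504]
ee_rot: [3.142, 0.0, -1.633]
force: [0.3, 0.4, 0.0]
width: 0.0298
gripper_force: 58.2
```

Call:
servo_tool([
  [1,0,0,2,0,0,0],
  [1,0,0,2,0,0,0],
  [1,0,0,0,0,0,0],
])

```text
t: 16.55
eef_pos: [0.5353, 0.3279, 0.0468]
ee_rot: [-3.141, 0.0, -1.632]
force: [1.6, -1.5, 1.5]
width: 0.0297
gripper_force: 58.2
```

Call:
servo_tool([
  [1,0,0,1.5,0,0,0],
  [1,0,0,1.5,0,0,0],
  [1,0,0,0,0,0,0],
])

```text
t: 16.8
eef_pos: [0.5358, 0.3282, 0.0447]
ee_rot: [-3.14, 0.001, -1.632]
force: [1.2, -2.9, 6.2]
width: 0.03
gripper_force: 58.1
```

Call:
servo_tool([
  [1,0,0,1.5,0,0,0],
  [1,0,0,1.5,0,0,0],
  [1,0,0,0,0,0,0],
])

```text
t: 17.05
eef_pos: [0.5353, 0.3282, 0.0411]
ee_rot: [-3.141, 0.001, -1.633]
force: [-0.7, 1.1, -1.5]
width: 0.0298
gripper_force: 58.4
```

Call:
servo_tool([
  [1,0,0,1.5,0,0,0],
  [1,0,0,0,0,0,0],
])

```text
t: 17.22
eef_pos: [0.5344, 0.3278, 0.0382]
ee_rot: [3.141, -0.0, -1.633]
force: [0.8, 1.2, -7.2]
width: 0.0297
gripper_force: 58.4
```

Call:
servo_tool([
  [1,0,0,1,0,0,0],
  [1,0,0,0,0,0,0],
])

```text
t: 17.38
eef_pos: [0.5343, 0.3278, 0.038]
ee_rot: [3.141, -0.001, -1.632]
force: [-3.6, 0.1, 2.8]
width: 0.0299
gripper_force: 58.4
```

Call:
servo_tool([
  [1,0,0,1,0,0,0],
  [1,0,0,0,0,0,0],
])

```text
t: 17.55
eef_pos: [0.5344, 0.3278, 0.0379]
ee_rot: [3.141, -0.001, -1.632]
force: [-5.3, -2.6, 10.9]
width: 0.0299
gripper_force: 58.4
```

Call:
servo_tool([
  [1,0,0,-2,0,0,0],
  [-0.4,0,0,0,0,0,0],
  [-0.4,0,0,0,0,0,0],
  [-0.4,0,0,0,0,0,0],
  [-0.4,0,0,0,0,0,0],
  [-0.4,0,0,-15,0,0,0],
  [-0.4,0,0,-30,0,0,0],
  [-0.4,0,0,-40,0,0,0],
  [-0.4,0,0,-40,0,0,0],
  [-0.4,0,0,0,0,0,0],
])

```text
t: 18.38
eef_pos: [0.5388, 0.3307, 0.1734]
ee_rot: [-3.131, 0.009, -1.631]
force: [2.2, 1.9, 1.8]
width: 0.0615
gripper_force: 0.0
```

Call:
servo_tool([
  [-0.4,30,0,0,0,0,7],
  [-0.4,0,0,0,0,0,7],
  [-0.4,0,0,0,0,0,7],
  [-0.4,0,0,0,0,0,7],
  [-0.4,0,0,0,0,0,7],
  [-0.4,0,0,0,0,0,7],
  [-0.4,0,0,0,0,0,7],
  [-0.4,0,0,0,0,0,7],
  [-0.4,0,0,0,0,0,7],
  [-0.4,0,0,0,0,0,7],
  [-0.4,0,0,0,0,0,7],
  [-0.4,0,0,0,0,0,7],
  [-0.4,0,0,0,0,0,7],
  [-0.4,0,0,0,0,0,0],
])

```text
t: 19.55
eef_pos: [0.5332, 0.2982, 0.1643]
ee_rot: [3.141, 0.0, 3.057]
force: [0.3, 0.2, -0.2]
width: 0.0614
gripper_force: 0.0
```

```bash
python3 - <<'E'
from h import *
to(.528,-.2325,.1,175.3)
g=arm.grab_frame("top");f=arm.grab_frame("scene")
a=cv2.resize(f["color"][90:310,215:430,::-1],(586,600),interpolation=cv2.INTER_CUBIC)
cv2.imwrite("pics/q1.png",a)
E
```

```text
at [0.5332 0.2982 0.1643] rot [1.7998e+02 2.0000e-02 1.7514e+02] | az -0.16 shift mm [ -38.3 -529.3   64.3]
```

View pics/q1.png

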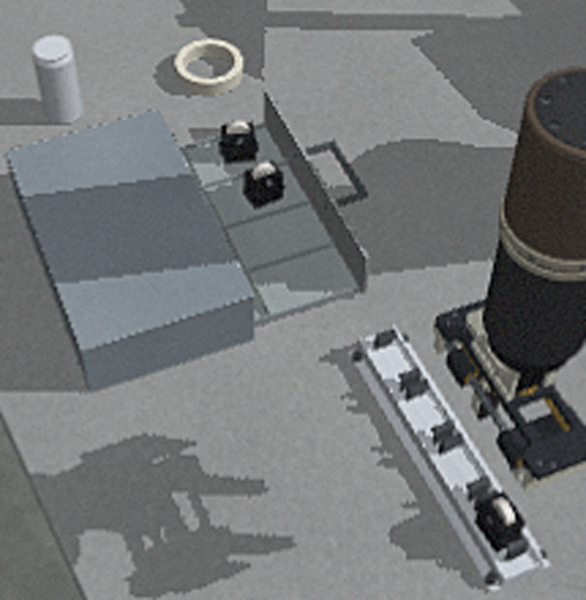

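Carriage 1 sits upright in the end bay at (500,520), and the other two haven't moved: (265,180) and (238,140). Next is the second one.

Call:
servo_tool([
  [-0.4,-2.7,-37.8,0,0,0,0],
  [-0.4,-2.7,-37.8,0,0,0,0],
  [-0.4,-2.7,-37.8,0,0,0,0],
  [-0.4,-2.7,-37.8,0,0,0,0],
  [-0.4,-2.7,-37.8,0,0,0,0],
  [-0.4,-2.7,-37.8,0,0,0,0],
  [-0.4,-2.7,-37.8,0,0,0,0],
  [-0.4,-2.7,-37.8,0,0,0,0],
  [-0.4,-2.7,-37.8,0,0,0,0],
  [-0.4,-2.7,-37.8,0,0,0,0],
  [-0.4,-2.7,-37.8,0,0,0,0],
  [-0.4,-2.7,-37.8,0,0,0,0],
  [-0.4,-2.7,-37.8,0,0,0,0],
  [-0.4,-2.7,-37.8,0,0,0,0],
  [-0.4,0,0,30,0,0,0],
  [-0.4,0,0,30,0,0,0],
  [-0.4,0,0,0,0,0,0],
  [-0.4,0,0,0,0,0,0],
])

```text
t: 21.15
eef_pos: [0.5278, -0.2326, 0.1032]
ee_rot: [-3.141, -0.004, 3.065]
force: [0.4, 0.3, 0.9]
width: 0.0616
gripper_force: 0.0
```

```bash
python3 - <<'E'
from h import *
to(.528,-.2325,.03,175.3)
E
```

```text
at [ 0.5278 -0.2326  0.1032] rot [-179.99   -0.2   175.6 ] | az 0.3 shift mm [-0.2  0.2 73.2]
```

Call:
servo_tool([
  [-0.4,0,0,14,0,0,0.3],
  [-0.4,0,0,14,0,0,0],
  [-0.4,0,0,14,0,0,0],
  [-0.4,0,0,14,0,0,0],
  [-0.4,0,0,10,0,0,0],
  [-0.4,0,0,7,0,0,0],
  [-0.4,0,0,0,0,0,0],
  [1,0,0,0,0,0,0],
  [1,0,0,0,0,0,0],
  [1,0,0,0,0,0,0],
  [1,0,0,0,0,0,0],
  [1,0,0,0,0,0,0],
  [1,0,0,0,0,0,0],
  [1,0,0,0,0,0,0],
  [1,0,0,0,0,0,0],
], squeeze=30)

```text
t: 22.4
eef_pos: [0.5291, -0.2327, 0.0316]
ee_rot: [-3.141, 0.001, 3.057]
force: [-0.9, -0.9, 4.8]
width: 0.0303
gripper_force: 29.2
```

Call:
servo_tool([
  [1,0,0,-10,0,0,0],
  [1,0,0,-20,0,0,0],
  [1,0,0,-30,0,0,0],
  [1,0,0,-35,0,0,0],
  [1,0,0,-35,0,0,0],
  [1,0,0,0,0,0,0],
], squeeze=60)

```text
t: 22.9
eef_pos: [0.5325, -0.2334, 0.1689]
ee_rot: [-3.14, 0.011, 3.058]
force: [1.5, 0.1, -1.3]
width: 0.0299
gripper_force: 58.8
```

Call:
servo_tool([
  [1,0,0,0,0,0,-7],
  [1,0,0,0,0,0,-7],
  [1,0,0,0,0,0,-7],
  [1,0,0,0,0,0,-7],
  [1,0,0,0,0,0,-7],
  [1,0,0,0,0,0,-7],
  [1,0,0,0,0,0,-7],
  [1,0,0,0,0,0,-7],
  [1,0,0,0,0,0,-7],
  [1,0,0,0,0,0,-7],
  [1,0,0,0,0,0,-7],
  [1,0,0,0,0,0,-7],
  [1,0,0,0,0,0,-6.5],
  [1,0,0,0,0,0,0],
])

```text
t: 24.07
eef_pos: [0.5286, -0.2322, 0.1611]
ee_rot: [3.141, 0.0, -1.641]
force: [0.1, 0.6, -1.7]
width: 0.0297
gripper_force: 58.8
```

```bash
python3 - <<'E'
from h import *
to(.5239,.1681,.065,-93.7)
E
```

```text
at [ 0.5286 -0.2322  0.1611] rot [ 1.7998e+02  2.0000e-02 -9.4050e+01] | az -0.35 shift mm [-399.2   30.6   96.1]
```

Call:
servo_tool([
  [1,-36.3,2.8,0,0,0,-0.3],
  [1,-36.3,2.8,0,0,0,0],
  [1,-36.3,2.8,0,0,0,0],
  [1,-36.3,2.8,0,0,0,0],
  [1,-36.3,2.8,0,0,0,0],
  [1,-36.3,2.8,0,0,0,0],
  [1,-36.3,2.8,0,0,0,0],
  [1,-36.3,2.8,0,0,0,0],
  [1,-36.3,2.8,0,0,0,0],
  [1,-36.3,2.8,0,0,0,0],
  [1,-36.3,2.8,0,0,0,0],
  [1,0,0,0,0,0,0],
  [1,0,0,25,0,0,0],
  [1,0,0,25,0,0,0],
  [1,0,0,20,0,0,0],
  [1,0,0,0,0,0,0],
  [1,0,0,0,0,0,0],
])

```text
t: 25.48
eef_pos: [0.5259, 0.1676, 0.0906]
ee_rot: [3.14, -0.002, -1.644]
force: [0.1, 0.5, -0.2]
width: 0.03
gripper_force: 58.8
```

```bash
python3 - <<'E'
from h import *
np.set_printoptions(precision=1,suppress=True)
to(.5239,.1681,.052,-93.7)
f=arm.grab_frame("scene");s=arm.get_state();t=s["eef_pos"]
u=np.array([.0645,.9979]);v=np.array([.9979,-.0645])
o=proj(f,[*t[:2],.07]).astype(int)-[30,25]
C=lambda P:(proj(f,P)-o+.4)*10
print(o)
for n,l,c,z in(("bot+y-x",21.5,-15,0),("bot+y+x",21.5,15,0),("bot-y+x",-21.5,15,0),("top+y-x",21.5,-15,46),("top+y+x",21.5,15,46)):print(n,C([*(t[:2]+u*l/1e3+v*c/1e3),t[2]-.0196+z/1e3]))
for a in(-.029,.029): print("clip",a,C([*(np.array([.5239,.1681])+u*a),.051]))
cv2.imwrite("pics/p2.png",cv2.resize(f["color"][o[1]:o[1]+50,o[0]:o[0]+60,::-1],(600,500),interpolation=cv2.INTER_CUBIC))
E
```

```text
at [0.5 0.2 0.1] rot [179.9  -0.1 -94.2] | az -0.48 shift mm [-0.4  2.1 38.6]
[341 208]
bot+y-x [390.1 296.3]
bot+y+x [302.6 330.2]
bot-y+x [236.1 222.6]
top+y-x [408.  209.3]
top+y+x [318.3 243.6]
clip -0.029 [269.7 223.5]
clip 0.029 [359.  366.8]
```

View pics/p2.png

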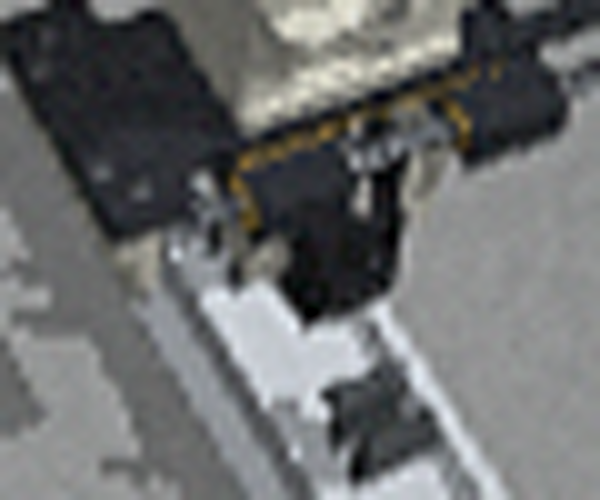

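The carriage is about 1 mm short along the rail: its corner shows at (307,325), against a prediction of (303,330). I'll shift it by 2.5 mm and lower.

Call:
servo_tool([
  [1,-2.5,2,8,0,0,-0.5],
  [1,0,0,8,0,0,0],
  [1,0,0,8,0,0,0],
  [1,0,0,8,0,0,0],
  [1,0,0,5,0,0,0],
  [1,0,0,0,0,0,0],
  [1,0,0,2,0,0,0],
  [1,0,0,0,0,0,0],
])

```text
t: 26.2
eef_pos: [0.5246, 0.1703, 0.0519]
ee_rot: [3.141, -0.001, -1.633]
force: [-0.1, -1.3, -1.4]
width: 0.03
gripper_force: 58.8
```

Call:
servo_tool([
  [1,0,0,2,0,0,0],
  [1,0,0,1.5,0,0,0],
  [1,0,0,0,0,0,0],
])

```text
t: 26.45
eef_pos: [0.5248, 0.1703, 0.0487]
ee_rot: [-3.141, -0.0, -1.633]
force: [1.3, -4.3, 1.5]
width: 0.0297
gripper_force: 58.8
```

Call:
servo_tool([
  [1,0,0,1.5,0,0,0],
  [1,0,0,1.5,0,0,0],
  [1,0,0,0,0,0,0],
])

```text
t: 26.7
eef_pos: [0.5253, 0.1705, 0.0463]
ee_rot: [-3.14, 0.0, -1.632]
force: [1.7, -4.4, 6.1]
width: 0.0298
gripper_force: 58.7
```

Call:
servo_tool([
  [1,1,0,1.5,0,0,0],
  [1,0,0,1,0,0,0],
  [1,0,0,0,0,0,0],
])

```text
t: 26.95
eef_pos: [0.5259, 0.1701, 0.0445]
ee_rot: [-3.139, 0.001, -1.632]
force: [0.5, -3.3, 9.2]
width: 0.0295
gripper_force: 58.7
```

Call:
servo_tool([
  [1,0,0,1.5,0,0,0],
  [1,0,0,1,0,0,0],
  [1,0,0,0,0,0,0],
])

```text
t: 27.2
eef_pos: [0.5241, 0.1695, 0.0398]
ee_rot: [3.141, 0.0, -1.633]
force: [0.7, -0.7, -7.4]
width: 0.0301
gripper_force: 58.8
```

Call:
servo_tool([
  [1,0,0,1,0,0,0],
  [1,0,0,0,0,0,0],
])

```text
t: 27.37
eef_pos: [0.524, 0.1695, 0.0396]
ee_rot: [3.141, -0.001, -1.633]
force: [-1.8, -2.3, 4.2]
width: 0.0299
gripper_force: 58.8
```

Call:
servo_tool([
  [1,0,0,-1,0,0,0],
  [-0.4,0,0,0,0,0,0],
  [-0.4,0,0,0,0,0,0],
  [-0.4,0,0,0,0,0,0],
  [-0.4,0,0,0,0,0,0],
  [-0.4,0,0,-15,0,0,0],
  [-0.4,0,0,-30,0,0,0],
  [-0.4,0,0,-40,0,0,0],
  [-0.4,0,0,-40,0,0,0],
  [-0.4,0,0,0,0,0,0],
])

```text
t: 28.2
eef_pos: [0.5288, 0.1717, 0.1743]
ee_rot: [-3.13, 0.006, -1.631]
force: [1.0, 1.9, 1.1]
width: 0.0613
gripper_force: 0.0
```

Call:
servo_tool([
  [-0.4,0,0,0,0,0,7],
  [-0.4,0,0,0,0,0,7],
  [-0.4,0,0,0,0,0,7],
  [-0.4,0,0,0,0,0,7],
  [-0.4,0,0,0,0,0,7],
  [-0.4,0,0,0,0,0,7],
  [-0.4,0,0,0,0,0,7],
  [-0.4,0,0,0,0,0,7],
  [-0.4,0,0,0,0,0,7],
  [-0.4,0,0,0,0,0,7],
  [-0.4,0,0,0,0,0,7],
  [-0.4,0,0,0,0,0,7],
  [-0.4,0,0,0,0,0,7],
  [-0.4,0,0,0,0,0,7],
  [-0.4,0,0,0,0,0,7],
  [-0.4,0,0,0,0,0,7],
  [-0.4,0,0,0,0,0,0],
])

```text
t: 29.62
eef_pos: [0.5247, 0.1698, 0.1658]
ee_rot: [3.141, 0.0, 2.69]
force: [-0.7, -0.2, 1.0]
width: 0.0613
gripper_force: 0.0
```

```bash
python3 - <<'E'
from h import *
to(.520,-.321,.1,154)
g=arm.grab_frame("top");f=arm.grab_frame("scene")
for x in(g,f):
  for r in arm.recognise("carriage1_center",x):print(round(r["conf"],2),np.round(w(x,r["at"]),4))
a=cv2.resize(g["color"][200:250,380:440,::-1],(400,333),interpolation=cv2.INTER_CUBIC)
b=cv2.resize(f["color"][90:250,250:430,::-1],(400,356),interpolation=cv2.INTER_CUBIC)
cv2.imwrite("pics/q2.png",np.hstack([cv2.copyMakeBorder(a,0,23,0,0,cv2.BORDER_CONSTANT),b]))
E
```

```text
at [0.5247 0.1698 0.1658] rot [1.7996e+02 2.0000e-02 1.5414e+02] | az 0.14 shift mm [-210.9 -443.2   65.8]
0.46 [ 0.5196 -0.316   0.0584]
0.52 [ 0.5278 -0.3133  0.0502]
0.31 [0.5446 0.2261 0.0206]
```

View pics/q2.png

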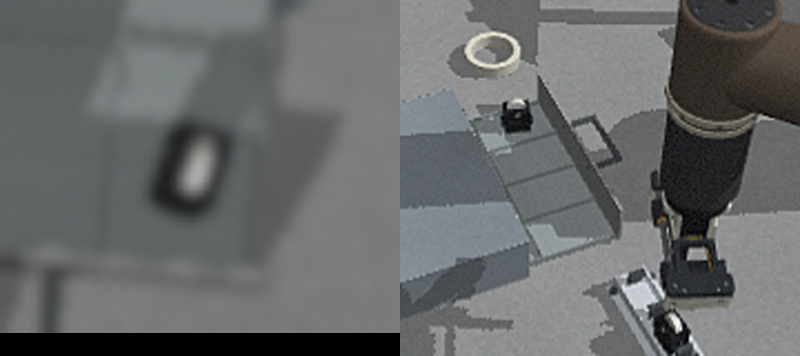

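The second carriage stands in its bay, and the third is still at (190,168) in the top crop, turned about 25°. Now for that one.

Call:
servo_tool([
  [-0.4,-16.2,-34.1,0,0,0,0],
  [-0.4,-16.2,-34.1,0,0,0,0],
  [-0.4,-16.2,-34.1,0,0,0,0],
  [-0.4,-16.2,-34.1,0,0,0,0],
  [-0.4,-16.2,-34.1,0,0,0,0],
  [-0.4,-16.2,-34.1,0,0,0,0],
  [-0.4,-16.2,-34.1,0,0,0,0],
  [-0.4,-16.2,-34.1,0,0,0,0],
  [-0.4,-16.2,-34.1,0,0,0,0],
  [-0.4,-16.2,-34.1,0,0,0,0],
  [-0.4,-16.2,-34.1,0,0,0,0],
  [-0.4,-16.2,-34.1,0,0,0,0],
  [-0.4,-16.2,-34.1,0,0,0,0],
  [-0.4,0,0,30,0,0,0],
  [-0.4,0,0,30,0,0,0],
  [-0.4,0,0,0,0,0,0],
  [-0.4,0,0,0,0,0,0],
])

```text
t: 31.23
eef_pos: [0.5223, -0.3211, 0.1045]
ee_rot: [-3.141, -0.004, 2.697]
force: [0.7, 0.3, 1.4]
width: 0.0615
gripper_force: 0.0
```

```bash
python3 - <<'E'
from h import *
to(.520,-.321,.031,154.5)
E
```

```text
at [ 0.5223 -0.3211  0.1045] rot [-179.94   -0.22  154.55] | az 0.05 shift mm [ 2.1 -0.9 73.5]
```

Call:
servo_tool([
  [-0.4,1,0,14,0,0,0],
  [-0.4,0,0,14,0,0,0],
  [-0.4,0,0,14,0,0,0],
  [-0.4,0,0,14,0,0,0],
  [-0.4,0,0,10,0,0,0],
  [-0.4,0,0,7,0,0,0],
  [-0.4,0,0,0,0,0,0],
  [1,0,0,0,0,0,0],
  [1,0,0,0,0,0,0],
  [1,0,0,0,0,0,0],
  [1,0,0,0,0,0,0],
  [1,0,0,0,0,0,0],
  [1,0,0,0,0,0,0],
  [1,0,0,0,0,0,0],
  [1,0,0,0,0,0,0],
], squeeze=30)

```text
t: 32.48
eef_pos: [0.5227, -0.3209, 0.033]
ee_rot: [-3.141, 0.0, 2.696]
force: [-2.4, 0.1, 6.0]
width: 0.03
gripper_force: 29.3
```

Call:
servo_tool([
  [1,0,0,-10,0,0,0],
  [1,0,0,-20,0,0,0],
  [1,0,0,-30,0,0,0],
  [1,0,0,-35,0,0,0],
  [1,0,0,-35,0,0,0],
  [1,0,0,0,0,0,0],
], squeeze=60)

```text
t: 32.98
eef_pos: [0.5262, -0.3223, 0.1708]
ee_rot: [3.141, 0.011, 2.697]
force: [1.4, -0.0, 0.4]
width: 0.0299
gripper_force: 58.9
```

Call:
servo_tool([
  [1,0,0,0,0,0,-7],
  [1,0,0,0,0,0,-7],
  [1,0,0,0,0,0,-7],
  [1,0,0,0,0,0,-7],
  [1,0,0,0,0,0,-7],
  [1,0,0,0,0,0,-7],
  [1,0,0,0,0,0,-7],
  [1,0,0,0,0,0,-7],
  [1,0,0,0,0,0,-7],
  [1,0,0,0,0,0,-7],
  [1,0,0,0,0,0,-7],
  [1,0,0,0,0,0,-7],
  [1,0,0,0,0,0,-7],
  [1,0,0,0,0,0,-7],
  [1,0,0,0,0,0,-7],
  [1,0,0,0,0,0,-7],
  [1,0,0,0,0,0,0],
])

```text
t: 34.4
eef_pos: [0.5225, -0.3205, 0.1626]
ee_rot: [3.142, 0.0, -1.627]
force: [-0.1, 0.1, -0.9]
width: 0.0298
gripper_force: 58.9
```

```bash
python3 - <<'E'
from h import *
to(.5188,.0883,.065,-93.7)
E
```

```text
at [ 0.5225 -0.3205  0.1626] rot [ 1.800e+02  2.000e-02 -9.322e+01] | az 0.48 shift mm [-407.7   30.1   97.6]
```

Call:
servo_tool([
  [1,-37,2.7,0,0,0,0.5],
  [1,-37,2.7,0,0,0,0],
  [1,-37,2.7,0,0,0,0],
  [1,-37,2.7,0,0,0,0],
  [1,-37,2.7,0,0,0,0],
  [1,-37,2.7,0,0,0,0],
  [1,-37,2.7,0,0,0,0],
  [1,-37,2.7,0,0,0,0],
  [1,-37,2.7,0,0,0,0],
  [1,-37,2.7,0,0,0,0],
  [1,-37,2.7,0,0,0,0],
  [1,0,0,0,0,0,0],
  [1,0,0,25,0,0,0],
  [1,0,0,25,0,0,0],
  [1,0,0,20,0,0,0],
  [1,0,0,0,0,0,0],
  [1,0,0,0,0,0,0],
])

```text
t: 35.82
eef_pos: [0.5208, 0.087, 0.0922]
ee_rot: [3.14, -0.001, -1.644]
force: [-0.1, 0.4, 0.6]
width: 0.03
gripper_force: 58.9
```

```bash
python3 - <<'E'
from h import *
np.set_printoptions(precision=1,suppress=True)
to(.5188,.0883,.055,-93.7)
f=arm.grab_frame("scene");s=arm.get_state();t=s["eef_pos"]
u=np.array([.0645,.9979]);v=np.array([.9979,-.0645])
o=proj(f,[*t[:2],.07]).astype(int)-[30,25]
C=lambda P:(proj(f,P)-o+.4)*10
for n,l,c,z in(("bot+y-x",21.5,-15,0),("bot+y+x",21.5,15,0),("bot-y+x",-21.5,15,0),("top+y-x",21.5,-15,46),("top+y+x",21.5,15,46)):print(n,C([*(t[:2]+u*l/1e3+v*c/1e3),t[2]-.021+z/1e3]))
for a in(-.029,.029): print("clip",a,C([*(np.array([.5188,.0883])+u*a),.051]))
cv2.imwrite("pics/p3.png",cv2.resize(f["color"][o[1]:o[1]+50,o[0]:o[0]+60,::-1],(600,500),interpolation=cv2.INTER_CUBIC))
E
```

```text
at [0.5 0.1 0.1] rot [179.9  -0.1 -94.2] | az -0.49 shift mm [-1.1  2.1 37.2]
bot+y-x [384.5 289.2]
bot+y+x [299.2 320.8]
bot-y+x [236.7 220. ]
top+y-x [398.4 199.6]
top+y+x [310.8 231.6]
clip -0.029 [272.8 226.6]
clip 0.029 [356.7 361.1]
```

View pics/p3.png

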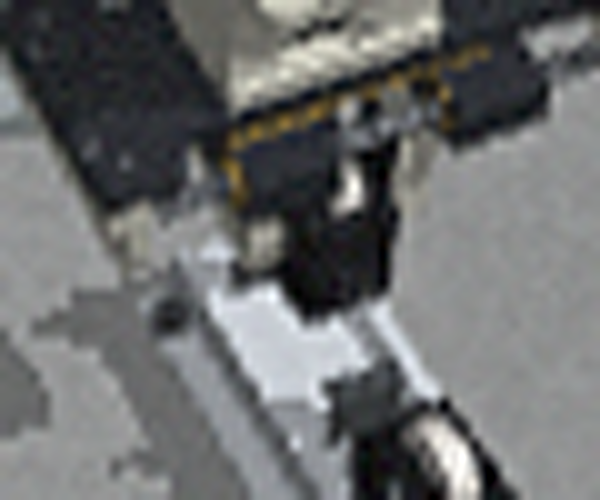

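Corner at (313,318), so the carriage is about 1.5 mm ahead of the TCP along the rail, as with the first one. I'll make a small correction and lower.

Call:
servo_tool([
  [1,-0.8,2,8,0,0,-0.5],
  [1,0,0,8,0,0,0],
  [1,0,0,8,0,0,0],
  [1,0,0,8,0,0,0],
  [1,0,0,5,0,0,0],
  [1,0,0,0,0,0,0],
  [1,0,0,2,0,0,0],
  [1,0,0,0,0,0,0],
])

```text
t: 36.53
eef_pos: [0.5194, 0.0882, 0.0534]
ee_rot: [3.141, -0.0, -1.633]
force: [0.4, -0.9, -1.2]
width: 0.0298
gripper_force: 58.9
```

Call:
servo_tool([
  [1,0,0,2,0,0,0],
  [1,0,0,1.5,0,0,0],
  [1,0,0,0,0,0,0],
])

```text
t: 36.78
eef_pos: [0.5197, 0.0881, 0.0503]
ee_rot: [-3.141, -0.0, -1.633]
force: [0.7, -3.4, 0.4]
width: 0.0298
gripper_force: 58.8
```

Call:
servo_tool([
  [1,0,0,1.5,0,0,0],
  [1,0,0,1.5,0,0,0],
  [1,0,0,0,0,0,0],
])

```text
t: 37.03
eef_pos: [0.5202, 0.0883, 0.0479]
ee_rot: [-3.14, 0.0, -1.632]
force: [1.2, -3.5, 5.4]
width: 0.0296
gripper_force: 58.8
```

Call:
servo_tool([
  [1,0,0,1.5,0,0,0],
  [1,0,0,0,0,0,0],
])

```text
t: 37.2
eef_pos: [0.5205, 0.0883, 0.0467]
ee_rot: [-3.139, 0.0, -1.632]
force: [1.4, -4.5, 7.3]
width: 0.0296
gripper_force: 58.8
```

Call:
servo_tool([
  [1,1,0,1.5,0,0,0],
  [1,0,0,0,0,0,0],
])

```text
t: 37.37
eef_pos: [0.5207, 0.0878, 0.0449]
ee_rot: [-3.139, 0.001, -1.632]
force: [3.7, -1.8, -1.0]
width: 0.0295
gripper_force: 58.8
```

Call:
servo_tool([
  [1,0,0,1.5,0,0,0],
  [1,0,0,0.5,0,0,0],
  [1,0,0,0,0,0,0],
])

```text
t: 37.62
eef_pos: [0.5184, 0.0873, 0.0411]
ee_rot: [3.14, -0.0, -1.633]
force: [0.7, 0.6, -5.6]
width: 0.0296
gripper_force: 58.9
```

Call:
servo_tool([
  [1,0,0,1,0,0,0],
  [1,0,0,0,0,0,0],
])

```text
t: 37.78
eef_pos: [0.5185, 0.0873, 0.0411]
ee_rot: [3.14, -0.001, -1.633]
force: [-3.3, 0.6, 3.8]
width: 0.0301
gripper_force: 58.8
```

Call:
servo_tool([
  [1,0,0,-1,0,0,0],
  [-0.4,0,0,0,0,0,0],
  [-0.4,0,0,0,0,0,0],
  [-0.4,0,0,0,0,0,0],
  [-0.4,0,0,0,0,0,0],
  [-0.4,0,0,-15,0,0,0],
  [-0.4,0,0,-30,0,0,0],
  [-0.4,0,0,-40,0,0,0],
  [-0.4,0,0,-40,0,0,0],
  [-0.4,0,0,0,0,0,0],
  [0.2,0,0,0,0,0,0],
])

```text
t: 38.7
eef_pos: [0.5209, 0.0881, 0.1702]
ee_rot: [-3.136, 0.003, -1.632]
force: [-0.3, 0.1, 0.2]
width: 0.0583
gripper_force: 0.0
```

```bash
python3 - <<'E'
from h import *
to(.4235,-.1935,.043,-94.7)
E
```

```text
at [0.5209 0.0881 0.1702] rot [-179.69    0.19  -93.53] | az 1.17 shift mm [288.6  74.  127.2]
```

Call:
servo_tool([
  [0.2,28.9,7.4,0,0,0,1.2],
  [0.2,28.9,7.4,0,0,0,0],
  [0.2,28.9,7.4,0,0,0,0],
  [0.2,28.9,7.4,0,0,0,0],
  [0.2,28.9,7.4,0,0,0,0],
  [0.2,28.9,7.4,0,0,0,0],
  [0.2,28.9,7.4,0,0,0,0],
  [0.2,28.9,7.4,0,0,0,0],
  [0.2,28.9,7.4,0,0,0,0],
  [0.2,28.9,7.4,0,0,0,0],
  [0.2,0,0,10,0,0,0],
  [0.2,0,0,0,0,0,0],
  [0.2,0,0,0,0,0,0],
])

```text
t: 39.78
eef_pos: [0.4214, -0.1948, 0.1561]
ee_rot: [3.139, 0.0, -1.655]
force: [0.5, 1.2, -0.1]
width: 0.035
gripper_force: 0.0
```

```bash
python3 - <<'E'
from h import *
to(.4235,-.1935,.043,-94.7)
f=arm.grab_frame("scene");save(f,"r");
E
```

```text
at [ 0.4214 -0.1948  0.1561] rot [179.86   0.   -94.81] | az -0.11 shift mm [ -1.5  -2.  113.1]
```

View pics/r.png

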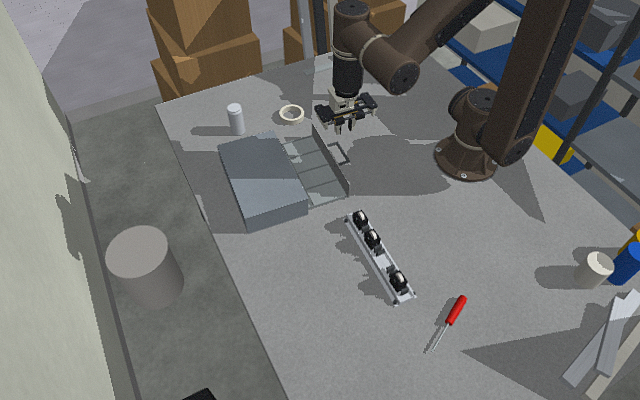

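All three carriages are in the rail at (360,217), (373,237) and (398,280), and the drawer is empty. That was my 15th picture, one over the limit of 14, so I won't view any more. Next I'll grip the handle and push the drawer shut by force and position.

Call:
servo_tool([
  [0.2,-1.5,-2,25,0,0,0],
  [0.2,0,0,25,0,0,0],
  [0.2,0,0,20,0,0,0],
  [0.2,0,0,15,0,0,0],
  [0.2,0,0,14,0,0,0],
  [0.2,0,0,10,0,0,0],
  [0.2,0,0,0,0,0,0],
  [1,0,0,0,0,0,0],
  [1,0,0,0,0,0,0],
  [1,0,0,0,0,0,0],
  [1,0,0,0,0,0,0],
  [1,0,0,0,0,0,0],
], squeeze=20)

```text
t: 40.83
eef_pos: [0.4246, -0.1934, 0.0487]
ee_rot: [-3.141, 0.0, -1.654]
force: [-1.8, 1.7, 3.8]
width: 0.009
gripper_force: 20.0
```

Call:
servo_tool([
  [1,0,-6,0,0,0,0],
  [1,0,-10,0,0,0,0],
  [1,0,-12,0,0,0,0],
  [1,0,-12,0,0,0,0],
  [1,0,-12,0,0,0,0],
  [1,0,-12,0,0,0,0],
  [1,0,-12,0,0,0,0],
  [1,0,-12,0,0,0,0],
  [1,0,-12,0,0,0,0],
  [1,0,-12,0,0,0,0],
  [1,0,-12,0,0,0,0],
  [1,0,-10,0,0,0,0],
  [1,0,-6,0,0,0,0],
  [1,0,0,0,0,0,0],
  [1,0,0,0,0,0,0],
])

```text
t: 42.08
eef_pos: [0.5653, -0.2063, 0.0487]
ee_rot: [-3.139, -0.001, -1.653]
force: [1.3, -6.2, -0.3]
width: 0.0089
gripper_force: 20.0
```

Moved 141 mm, with about 4 to 5 mm left.

Call:
servo_tool([
  [1,0,-3,0,0,0,0],
  [1,0,-1.5,0,0,0,0],
  [1,0,0,0,0,0,0],
])

```text
t: 42.33
eef_pos: [0.5687, -0.2066, 0.0487]
ee_rot: [-3.141, -0.001, -1.654]
force: [-0.8, -6.6, 2.9]
width: 0.0092
gripper_force: 20.0
```

Call:
servo_tool([
  [1,0,-1.5,0,0,0,0],
  [1,0,0,0,0,0,0],
])

```text
t: 42.5
eef_pos: [0.5699, -0.2067, 0.0487]
ee_rot: [3.142, -0.001, -1.654]
force: [-2.3, -5.8, 3.6]
width: 0.0092
gripper_force: 20.0
```

Call:
servo_tool([
  [1,0,-1.5,0,0,0,0],
  [1,0,0,0,0,0,0],
])

```text
t: 42.67
eef_pos: [0.5714, -0.2068, 0.0487]
ee_rot: [3.142, -0.001, -1.654]
force: [-1.6, -6.5, 2.3]
width: 0.0093
gripper_force: 20.0
```

Call:
servo_tool([
  [1,0,-1.5,0,0,0,0],
  [1,0,0,0,0,0,0],
])

```text
t: 42.83
eef_pos: [0.5729, -0.207, 0.0487]
ee_rot: [3.142, -0.001, -1.654]
force: [-1.6, -4.9, 4.0]
width: 0.0091
gripper_force: 20.0
```

Call:
servo_tool([
  [1,0,-1.5,0,0,0,0],
  [1,0,0,0,0,0,0],
])

```text
t: 43.0
eef_pos: [0.5731, -0.207, 0.0487]
ee_rot: [3.139, -0.001, -1.654]
force: [-5.5, -3.5, 7.1]
width: 0.0093
gripper_force: 20.0
```

Stop reached: x stays at 0.573 and the force is rising. One more nudge to confirm.

Call:
servo_tool([
  [1,0,-1.5,0,0,0,0],
  [1,0,0,0,0,0,0],
])

```text
t: 43.17
eef_pos: [0.5731, -0.207, 0.0486]
ee_rot: [3.137, -0.001, -1.654]
force: [-9.4, -2.8, 11.6]
width: 0.0087
gripper_force: 20.0
```

Call:
servo_tool([
  [0.2,0,0,0,0,0,0],
  [0.2,0,0,0,0,0,0],
  [0.2,0,0,0,0,0,0],
  [0.2,0,0,-20,0,0,0],
  [0.2,0,0,-25,0,0,0],
  [0.2,0,0,-35,0,0,0],
  [0.2,0,0,-35,0,0,0],
  [0.2,0,0,-35,0,0,0],
  [0.2,0,0,0,0,0,0],
  [0.2,0,0,0,0,0,0],
])

```text
t: 44.0
eef_pos: [0.5777, -0.2059, 0.2008]
ee_rot: [-3.136, 0.0, -1.653]
force: [1.3, -0.3, -1.0]
width: 0.0351
gripper_force: 0.0
```

Call:
servo_tool([
  [0.2,0,30,0,0,0,0],
  [0.2,0,30,0,0,0,0],
  [0.2,0,30,0,0,0,0],
  [0.2,0,0,0,0,0,0],
  [0.2,0,0,0,0,0,0],
])

```text
t: 44.42
eef_pos: [0.4848, -0.1983, 0.1976]
ee_rot: [3.141, 0.0, -1.654]
force: [1.0, 0.0, 1.2]
width: 0.0352
gripper_force: 0.0
```

```bash
python3 - <<'E'
from h import *
f=arm.grab_frame("scene");g=arm.grab_frame("top")
for n,x in(("sc",f),("top",g)):
  for q in("drawer_handle","carriage1_center"):
    for r in arm.recognise(q,x):print(n,q,round(r["conf"],2),np.round(w(x,r["at"]),4))
E
```

```text
sc drawer_handle 0.5 [ 0.5883 -0.1933  0.058 ]
sc carriage1_center 0.79 [0.5257 0.0977 0.0649]
sc carriage1_center 0.53 [ 0.4915 -0.4971  0.0165]
top drawer_handle 0.54 [ 0.6284 -0.1374  0.0623]
```

```bash
python3 - <<'E'
from h import *
f=arm.grab_frame("scene");a=f["color"][:,:,::-1].astype(int);b=cv2.imread("pics/r.png").astype(int)
d=np.abs(a-b).max(2)[200:310,335:425]
print("rail diff px>40:",(d>40).sum(),d.mean())
if (d>40).sum()<60: print(arm.job_done())
E
```

```text
rail diff px>40: 0 4.093939393939394
the job is handed in; nothing more can be done
None
```

The job is handed in: all three carriages in the drawer are snapped into the rail wheel up, the drawer is pushed to its stop and the tape and screwdriver were left alone; I viewed 15 pictures, one over the limit of 14.

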